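# Move a row of chocolate packs into the display rack

### The arm

A 6-joint arm with a two-finger parallel gripper is mounted at the origin on a cart in front of the work surface, level with it; the furniture and walls round the work are solid. World frame = base frame: x ahead of the robot, y to its left, z up, the work surface at z = 0. Lengths are in m, angles in rad, forces in N, time in s.
With the tool pointing down it reaches from about 0.275 to 0.825 m from the base axis. Payload 4.9 kg.
Tool frame: the origin (TCP) lies between the finger pads; the fingertips stand robot.nose_length ahead of it and the grasp point (between the pads) lies 5 mm behind it (robot.nose_length is the distance from the TCP to the fingertips, in m); z points along the fingers, y is the line along which they close (so a half turn about z gives the same grasp; the last joint's range is limited). The gripper opens to 85 mm and grips with 20 to 120 N. Pads are 22 mm wide; open, the fingers measure 114 mm over their backs; the gripper's body (76 mm by 85 mm) begins 54 mm behind the grasp point. The pads swing forward as they close: fully open they stand 13 mm farther back than shut.
Start: joints at [-1.408, 0.326, -0.193, 1.052, 0, 1.437], TCP at [0.161, -0.526, 0.245] pointing down, gripper open.
Joint ranges: [-2.65, 2.65], [-0.97, 1.79], [-1.3, 1.35], [-1.93, 2.1], [-1.47, 1.37], [-3.14, 3.14]. Speed limits (rad/s): [2.57, 2.57, 3.14, 3.14, 3.14, 3.14].

### API

Orientations are given as a unit quaternion [w, x, y, z].
In Python, from cell import monitor, snapshot, get_calibration, ticket, robot gives the robot as it stands. The module is installed in compiled form; this text tells all that it offers.
- The arm moves only by the tool drive_tool, never from a script. Its argument "plan" is a list of rows, each a list of 3 entries, a list of its own where there are three numbers: the shift along the tool's x, y, z in units of 300 mm (1.0 is 300 mm), then the turn about the tool's z in units of 0.15 rad (1.0 is 0.15 rad), then the closure, from 0 (fully open) to 1 (shut). In form: [[[x, y, z], turn, fingers], ...]. A call has 1 to 5 rows; each row shifts and turns the commanded pose from where the row before left it, along the tool's axes as they then stand; what a row does not reach is not made up. A row lasts 1/8 s, in which the tool goes at most 62.5 mm and 10.7 degrees, less where a joint would pass 70% of its speed; a pose out of reach is approached as far as the arm can. A call with a number of a shift or a turn outside -1 to 1 is refused whole. A call with a gripper value outside its range is refused whole. The fingers move at their own pace and stop on an object; "squeeze" is the grip in N (left out, the last holds). Time passes only in rows, so rows that do not move let the fingers close. It gives the time, the measured TCP pose, the force, the opening and the grip force at its end, in the units of the state.
- monitor.observe(): the state, without advancing time (a new reading comes with each control period).
- snapshot(name): name is "side" or "top" or "wrist"; returns the picture (480x640x3 uint8, red, green, blue); there is no depth.
- get_calibration(name): a dict with "fx", "fy", "cx", "cy" (pixels), "k1" (the pictures are not rectified: a ray, as slopes to the right and down, at radius r is drawn at 1 + k1 r^2 times it, then the intrinsics apply), "xyz" and "attitude" of the camera in the world. Camera axes: x right, y down, z forward; pixel columns grow to the right and rows downward; lengths in m; the calibration is good to about 2 mm. A picture is of the moment at which its call begins: read the wrist's pose just before it. get_calibration takes no time and is no camera call; for the wrist camera it gives the pose at the moment of the call.
- ticket.sign_off(): hands the job in; it is judged then, once.
The state is a dict: "time": time; "joint_pos": joint angles; "joint_vel": joint speeds; "joint_efforts": joint torques, N m; "ee_pos": TCP position; "ee_rot": TCP orientation; "contact_force": force on the tool from outside, world axes, zero at the start; "wrist_torque": the same for the moment, N m; "width": finger opening in m; "gripper_force": force on a finger pad.
Only numpy, scipy, OpenCV 4.12 (cv2) and the standard library are available. Lean on these libraries where they do the work, as an engineer would, in place of code of your own. Each camera call takes 0.05 s, during which the arm holds its last target. There are 200 camera calls.

### The job

Move the four chocolate packs from their single wooden stands into the long slotted rack, one to a slot, standing on edge all the way and centred front to back, in the order in which they stand now: the leftmost pack (seen from the robot) goes into the end slot behind the price card, the next one beside it, and so on to the other end. Leave the price card where it is.

Things in the scene. Friction and masses are not known exactly. Their poses are not given: they have to be found in the camera images.
- pack_white: flat wrapped chocolate pack, white paper with blue dots, thin yellow band; stands on its long edge in its own single stand. As it stands: 154 mm long (its x), 40 mm thick (its y; grip it across this, from above), 81 mm high (its z, up); paper tails may show 14 mm beyond the ends. About 0.2 kg. Origin: centre of the bottom edge it stands on.
- pack_grey: flat wrapped chocolate pack, dark grey striped paper, yellow band; stands on its long edge in its own single stand. As it stands: 168 mm long (its x), 40 mm thick (its y; grip it across this, from above), 86 mm high (its z, up); paper tails may show 14 mm beyond the ends. About 0.2 kg. Origin: centre of the bottom edge it stands on.
- pack_spot: flat wrapped chocolate pack, brownish grey paper with yellow-brown dots; stands on its long edge in its own single stand. As it stands: 150 mm long (its x), 48 mm thick (its y; grip it across this, from above), 85 mm high (its z, up); paper tails may show 14 mm beyond the ends. About 0.2 kg. Origin: centre of the bottom edge it stands on.
- pack_slate: flat wrapped chocolate pack, dark grey striped paper, yellow bands crossing; stands on its long edge in its own single stand. As it stands: 170 mm long (its x), 44 mm thick (its y; grip it across this, from above), 88 mm high (its z, up); paper tails may show 14 mm beyond the ends. About 0.2 kg. Origin: centre of the bottom edge it stands on.
- stand_white: light wooden single stand holding pack_white at the start; fixed. 110 x 80 mm; pack floor 12 mm above its underside; two side fins along its x, 60 mm apart, rise 24 mm above that floor. Origin: centre of its underside. The four stands form a row along their y (+y: robot's left), 90 mm apart centre to centre, on a 6 mm board; which is where varies.
- stand_grey: light wooden single stand holding pack_grey at the start; fixed. 110 x 80 mm; pack floor 12 mm above its underside; two side fins along its x, 60 mm apart, rise 24 mm above that floor. Origin: centre of its underside. The four stands form a row along their y (+y: robot's left), 90 mm apart centre to centre, on a 6 mm board; which is where varies.
- stand_spot: light wooden single stand holding pack_spot at the start; fixed. 110 x 80 mm; pack floor 12 mm above its underside; two side fins along its x, 60 mm apart, rise 24 mm above that floor. Origin: centre of its underside. The four stands form a row along their y (+y: robot's left), 90 mm apart centre to centre, on a 6 mm board; which is where varies.
- stand_slate: light wooden single stand holding pack_slate at the start; fixed. 110 x 80 mm; pack floor 12 mm above its underside; two side fins along its x, 60 mm apart, rise 24 mm above that floor. Origin: centre of its underside. The four stands form a row along their y (+y: robot's left), 90 mm apart centre to centre, on a 6 mm board; which is where varies.
- rack: long wooden slotted rack, fixed, 124 x 376 x 36 mm; origin: centre of its underside, on the table. Four slots side by side along its y, centred at y = +135, +45, -45, -135 mm, open to front (-x) and back; floor 12 mm above the underside; each 60 mm wide between two fins 110 mm long (along x) that rise 24 mm above the floor. Empty at the start.
- price_card: small price card in an oak block (22 x 66 x 62 mm), on the table in front of one end slot of the rack (rack x about -120 mm, rack y about +135 or -135 mm); it marks that end. A small green lidded canister stands before the other end slot. Loose and light. Origin: centre of its underside.
Things that resemble listed ones, but are neither listed nor needed, are in the scene too. What is shaped like the price_card but blue or pink is not meant.

How it is judged:
By the outcome, as a careful person would: the job done as asked, in the order asked, and still so for the second after the job is handed in, with the robot touching nothing.
It also fails if it takes over 125 s, if anything falls off the work surface, if the arm or the gripper's body presses on something with over 40 N, if the wrist force passes 120 N, or if a joint passes its speed limit or range.

## Working session

There is one attempt and no reset: what is moved stays moved. The work goes in short steps, Python scripts to look and compute and a tool call to move; the robot and the scene stay as the last step left them, time stands still between calls to the robot, and variables do not carry over. Pictures are saved under pics/ and viewed, at most 14 in all, crops included, and the job is handed in when it is done.

Besides the shell and the picture viewer there is one more tool, called as name(argument=value, ...) on one line, values as JSON. drive_tool: Moves the arm, as the interface text tells. Its arguments: {"type":"object","properties":{"plan":{"type":"array","items":{"type":"array"}},"squeeze":{"type":"number"}},"required":["plan"]}

```bash
mkdir -p pics; cat > h.py <<'E'
import numpy as np,cv2
from scipy.spatial.transform import Rotation as R
from cell import monitor,snapshot,get_calibration,ticket,robot
def q2R(q): return R.from_quat([q[1],q[2],q[3],q[0]]).as_matrix()
def save(n,f):
    c=get_calibration(n); im=snapshot(n); cv2.imwrite('pics/'+f,im[:,:,::-1]); return im,c
def cast(c,uv,z):
    uv=np.atleast_2d(np.array(uv,float)); K=np.array([[c['fx'],0,c['cx']],[0,c['fy'],c['cy']],[0,0,1.]])
    p=cv2.undistortPoints(uv[:,None],K,np.array([c['k1'],0,0,0.]))[:,0]
    d=np.c_[p,np.ones(len(p))]
    A=np.array(c['attitude']); A=q2R(A) if A.shape==(4,) else A
    d=d@A.T; o=np.array(c['xyz']); return o+d*((z-o[2])/d[:,2])[:,None]
E
python3 - <<'E'
from h import *
s=monitor.observe(); print(s, robot.nose_length)
for n in('side','top'): im,c=save(n,n+'0.png'); print(n,c)
E
```

```text
{'time': 0.0, 'joint_pos': array([-1.40817803e+00,  3.26940016e-01, -1.93571455e-01,  1.05199837e+00,
       -1.80805870e-05,  1.43660314e+00]), 'joint_vel': array([-0.00082464, -0.00058596, -0.00226275,  0.00080812, -0.00200908,
       -0.00059365]), 'joint_efforts': array([-8.82239619e-04, -4.43391323e+01,  2.62445247e+01,  1.53926405e-02,
       -9.17686816e-05, -1.76049490e-06]), 'ee_pos': array([ 0.16077945, -0.52539939,  0.24450863]), 'ee_rot': array([-8.56543136e-04,  9.89007700e-01,  1.47861541e-01, -2.12156911e-05]), 'contact_force': array([ 0.69171251,  0.03407739, -0.55086641]), 'wrist_torque': array([-0.01986251, -0.00416954, -0.0104948 ]), 'gripper_force': 0.0, 'width': 0.0852497890354392} 0.014
side {'fx': 520.3328251252997, 'fy': 520.3328251252997, 'cx': 321.16608177033066, 'cy': 246.15880724633865, 'k1': 0.03763465183574451, 'xyz': array([ 0.01556048, -1.07962415,  0.58938431]), 'attitude': array([-0.53185539,  0.82412755, -0.16362433,  0.10569153])}
top {'fx': 529.8499316851547, 'fy': 529.8499316851547, 'cx': 318.66379537906045, 'cy': 234.61372442248086, 'k1': -0.07099983137755378, 'xyz': array([ 0.41079859, -0.00444907,  1.20668557]), 'attitude': array([ 0.00823957, -0.70025591,  0.71363892, -0.01712528])}
```

View pics/top0.png

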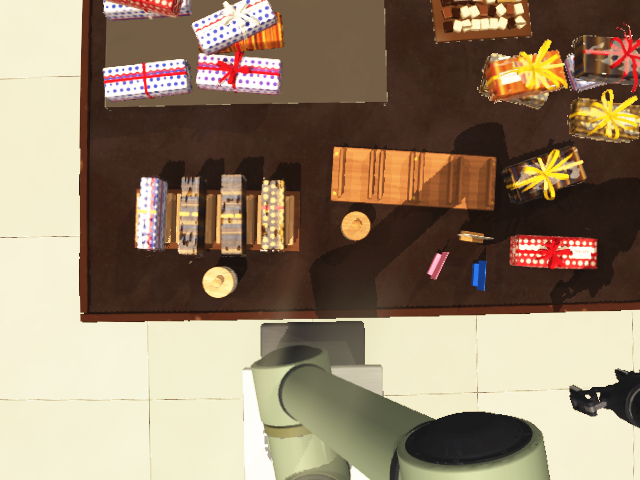

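View pics/side0.png

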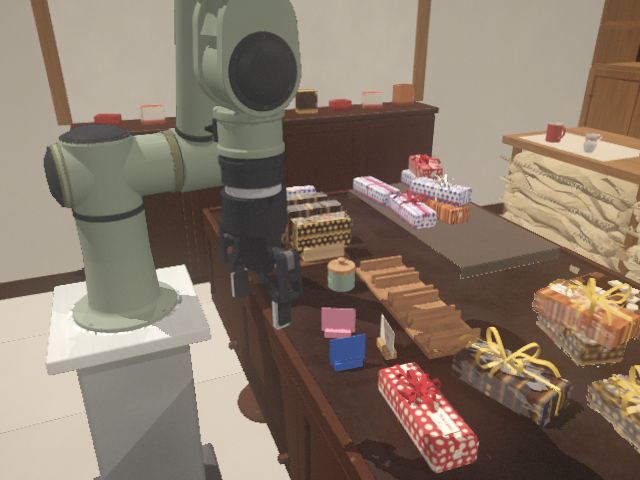

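The top view shows (up = +x, left = +y) the packs, left to right: white (u≈150), two dark ones (190, 232) and spot (272). The rack spans u 332–497, v 147–210, with the oak price card at (475,237) by its right end and the canister at (355,225) by its left end. So white goes to the right-end slot, and the order runs leftward from there. The side view confirms the card and canister.

```bash
python3 - <<'E'
from h import *
im=cv2.imread('pics/top0.png'); c=get_calibration('top')
a=cv2.resize(im[135:260,320:505],None,fx=4,fy=4,interpolation=cv2.INTER_CUBIC); a=cv2.convertScaleAbs(a,alpha=1.3,beta=20)
cv2.imwrite('pics/c1.png',a)
b=cv2.resize(im[165:265,125:310],None,fx=4,fy=4,interpolation=cv2.INTER_CUBIC); cv2.imwrite('pics/c2.png',b)
print(cast(c,[[332,147],[497,156],[494,210],[330,202]],.036).round(3))
print(cast(c,[[151,213],[189,215],[232,214],[272,214]],.1).round(3))
E
```

```text
[[ 0.648 -0.053  0.036]
 [ 0.622 -0.425  0.036]
 [ 0.501 -0.414  0.036]
 [ 0.525 -0.046  0.036]]
[[0.502 0.333 0.1  ]
 [0.497 0.252 0.1  ]
 [0.497 0.162 0.1  ]
 [0.495 0.078 0.1  ]]
```

View pics/c1.png

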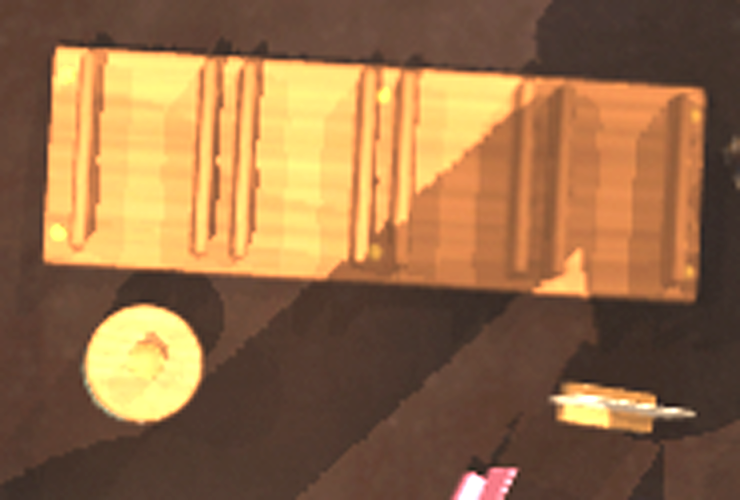

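View pics/c2.png

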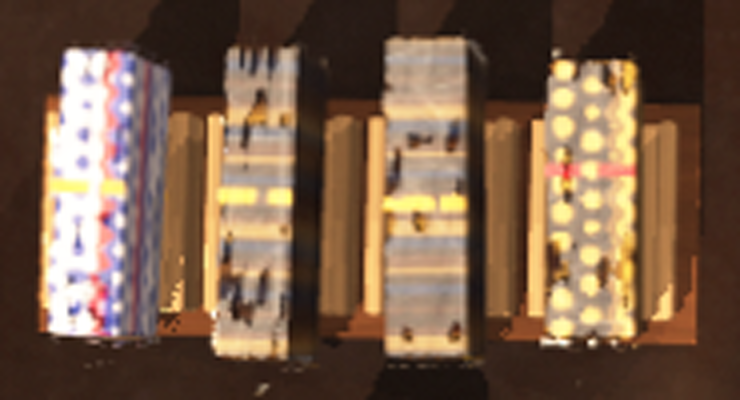

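drive_tool(plan=[[[0,0,-0.15],1,0],[[0,0,-0.15],1,0],[[0.13,-0.1,0],0,0],[[0.13,-0.1,0],0,0],[[0.13,-0.1,0],0,0]])

```text
time: 0.72
ee_pos: [0.279, -0.4353, 0.335]
ee_rot: [-0.0, 1.0, -0.002, -0.0]
contact_force: [-0.1, -0.3, -0.1]
width: 0.0854
gripper_force: 0.0
```

drive_tool(plan=[[[0.13,-0.1,0],0,0],[[0.13,-0.1,0],0,0],[[0.13,-0.1,0],0,0],[[0.13,-0.1,0],0,0],[[0,0,0],0,0]])

```text
time: 1.35
ee_pos: [0.4364, -0.3146, 0.3347]
ee_rot: [-0.001, 1.0, 0.001, -0.0]
contact_force: [-1.0, 0.8, 0.6]
width: 0.0852
gripper_force: 0.0
```

```bash
python3 - <<'E'
from h import *
im,c=save('wrist','w1.png'); print(c)
ct=get_calibration('top'); f=lambda P,z:cast(ct,np.array(P)/4+[320,135],z)[:,:2]
A=f([[55,46],[706,88]],.012);B=f([[697,300],[43,263]],.0)
print(A,B,(A.mean(0)+B.mean(0))/2)
E
```

```text
{'fx': 407.62499961298374, 'fy': 407.62499961298374, 'cx': 317.06794162856033, 'cy': 249.86111242872872, 'k1': -0.029904573408966677, 'xyz': array([ 0.51905429, -0.31507151,  0.46415641]), 'attitude': array([ 0.11526067,  0.6977907 , -0.69726909, -0.11670017])}
[[ 0.65347995 -0.05804104]
 [ 0.62449681 -0.43233242]] [[ 0.50327761 -0.42685265]
 [ 0.53088337 -0.04913591]] [ 0.57803444 -0.24159051]
```

View pics/w1.png

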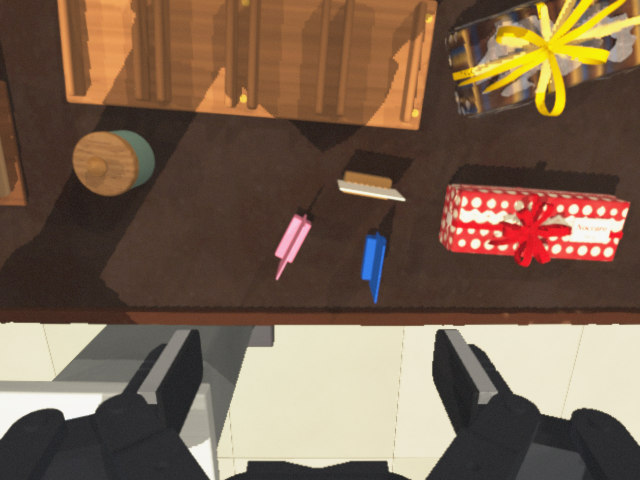

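The wrist view shows the rack's front corners at about (69,103) and (418,129). The oak card is at (370,187), and the pink and blue decoys are nearer. Next I check the rack pose and go over the packs.

```bash
python3 - <<'E'
from h import *
c=get_calibration('wrist')
P=cast(c,[[69,103],[418,129]],0.0); print(P)
y=-.075;Rm=np.array([[np.cos(y),-np.sin(y)],[np.sin(y),np.cos(y)]])
for q in [[-.062,.188],[-.062,-.188]]: print(np.array([.578,-.2416])+Rm@q)
E
```

```text
[[ 0.52795636 -0.04587581  0.        ]
 [ 0.49884038 -0.42622722  0.        ]]
[ 0.53026108 -0.04948286]
[ 0.50208751 -0.42442586]
```

drive_tool(plan=[[[0,-0.2,0],0,0],[[0,-0.2,0],0,0],[[0,-0.2,0],0,0],[[0,-0.2,0],0,0],[[0,-0.2,0],0,0]])

```text
time: 2.02
ee_pos: [0.4348, -0.0164, 0.3353]
ee_rot: [0.0, 1.0, -0.003, 0.0]
contact_force: [1.6, 0.8, 0.6]
width: 0.0854
gripper_force: 0.0
```

drive_tool(plan=[[[0,-0.2,0],0,0],[[0,-0.2,0],0,0],[[0,-0.2,0],0,0],[[0,-0.1,0],0,0],[[0,0,0],0,0]])

```text
time: 2.65
ee_pos: [0.4366, 0.124, 0.3373]
ee_rot: [-0.027, 0.999, 0.04, -0.002]
contact_force: [-0.1, -1.1, -0.7]
width: 0.0855
gripper_force: 0.0
```

```bash
python3 - <<'E'
from h import *
im,c=save('wrist','w2.png')
save('top','t2.png')
E
```

```text
(no output)
```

View pics/w2.png

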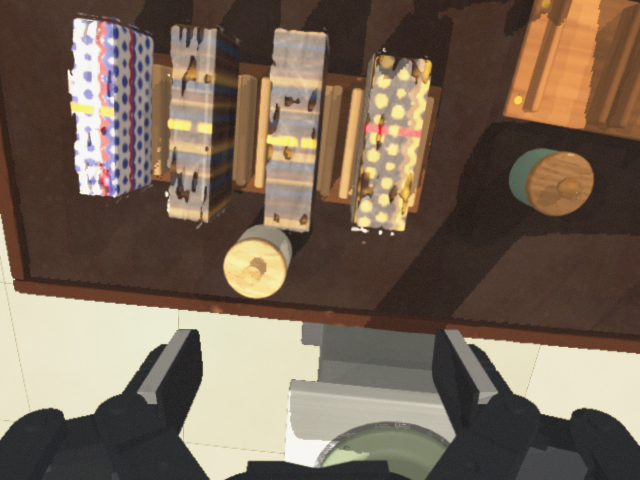

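```bash
python3 - <<'E'
from h import *
s=monitor.observe();print(s['joint_pos'].round(3),s['joint_vel'].round(3),s['ee_pos'],s['ee_rot'])
ct=get_calibration('top');cw=get_calibration('wrist')
f=lambda P,z:cast(ct,np.array(P)/4+[125,165],z)[:,:2]
# top-view centre line ends of top faces (far,near), stand base at .018 (z of top .018+h)
T=dict(white=([[103,50],[86,338]],.099),grey=([[265,47],[254,356]],.104),slate=([[426,38],[426,356]],.106),spot=([[594,62],[591,338]],.103))
W=dict(white=[[102,20],[99,195]],grey=[[197,27],[186,218]],slate=[[301,31],[289,230]],spot=[[403,58],[378,229]])
for k,(P,z) in T.items():
  for n,Q in(('t',f(P,z)),('w',cast(cw,W[k],z)[:,:2])):
    d=Q[0]-Q[1];print(k,n,Q.mean(0).round(4),'len',np.hypot(*d).round(3),'yaw',np.arctan2(d[1],d[0]).round(3))
print('board corners',f([[48,95],[697,102],[697,343],[40,333]],.006).round(4))
E
```

```text
[ 0.078  0.092 -0.256  1.224  0.054  3.14 ] [-0.001  0.     0.    -0.002  0.002  0.001] [0.43669243 0.12359012 0.33728694] [-0.02675251  0.99885585  0.03960836 -0.00157329]
white t [0.5018 0.338 ] len 0.152 yaw -0.065
white w [0.5023 0.3357] len 0.151 yaw -0.106
grey t [0.4957 0.2495] len 0.162 yaw -0.045
grey w [0.4947 0.2515] len 0.162 yaw -0.079
slate t [0.4963 0.162 ] len 0.166 yaw -0.012
slate w [0.4948 0.1602] len 0.166 yaw -0.002
spot t [0.4932 0.0755] len 0.144 yaw -0.026
spot w [0.4919 0.0775] len 0.145 yaw -0.016
board corners [[0.5664 0.3933]
 [0.555  0.0223]
 [0.418  0.0247]
 [0.4305 0.3986]]
```

The wrist view shows the four packs at about (100,108), (192,122), (295,130) and (390,143). A second canister stands at (258,262), in front of slate. Joint 6 is at its limit, so I make a half turn.

drive_tool(plan=[[[0,0,0],-1,0],[[0,0,0],-1,0],[[0,0,0],-1,0],[[0,0,0],-1,0],[[0,0,0],-1,0]])

```text
time: 3.38
ee_pos: [0.4367, 0.1235, 0.3373]
ee_rot: [-0.026, 0.914, 0.405, 0.008]
contact_force: [-0.1, 1.0, -0.3]
width: 0.0852
gripper_force: 0.0
```

drive_tool(plan=[[[0,0,0],-1,0],[[0,0,0],-1,0],[[0,0,0],-1,0],[[0,0,0],-1,0],[[0,0,0],-1,0]])

```text
time: 4.0
ee_pos: [0.4367, 0.1235, 0.3373]
ee_rot: [-0.021, 0.702, 0.711, 0.017]
contact_force: [0.2, -0.7, -0.5]
width: 0.0852
gripper_force: 0.0
```

drive_tool(plan=[[[0,0,0],-1,0],[[0,0,0],-1,0],[[0,0,0],-1,0],[[0,0,0],-1,0],[[0,0,0],-1,0]])

```text
time: 4.62
ee_pos: [0.4367, 0.1235, 0.3373]
ee_rot: [-0.013, 0.393, 0.919, 0.024]
contact_force: [0.4, -0.2, -1.2]
width: 0.0855
gripper_force: 0.0
```

drive_tool(plan=[[[0,0,0],-1,0],[[0,0,0],-1,0],[[0,0,0],-1,0],[[0,0,0],-1,0],[[0,0,0],-1,0]])

```text
time: 5.25
ee_pos: [0.4367, 0.1235, 0.3373]
ee_rot: [-0.003, 0.029, 0.999, 0.027]
contact_force: [-0.9, -0.2, -0.4]
width: 0.0855
gripper_force: 0.0
```

```bash
cat >> h.py <<'E'
def go(x,y,yaw,z):
    "needed shift (tool axes, units of 300mm) and turn (0.15 rad); yaw modulo pi"
    s=monitor.observe(); M=q2R(s['ee_rot']); p=s['ee_pos']
    cur=np.arctan2(M[1,0],M[0,0]); t=-((yaw-cur+np.pi/2)%np.pi-np.pi/2)
    print('pos',p.round(4),'yaw',cur.round(3),'zax',M[:,2].round(3),'turn',(t/.15).round(2))
    print('shift now',(M.T@(np.array([x,y,z])-p)/.3).round(3),'after turn',((M@R.from_euler('z',t).as_matrix()).T@(np.array([x,y,z])-p)/.3).round(3))
E
python3 - <<'E'
from h import *
go(.502,.337,-.08,.2)
E
```

```text
pos [0.4367 0.1235 0.3373] yaw 3.084 zax [-0.005  0.054 -0.999] turn 0.15
shift now [-0.18   0.698  0.494] after turn [-0.164  0.701  0.494]
```

The tool kept a 3° tilt from hitting the joint 6 stop. I'll undo it by touching the mirrored stop, moving the opposite way.

drive_tool(plan=[[[0,0,0],-1,0],[[0,0,0],-1,0],[[0,0,0],-1,0],[[0,0,0],-1,0],[[0,0,0],-1,0]])

```text
time: 5.88
ee_pos: [0.4367, 0.1235, 0.3373]
ee_rot: [0.007, -0.339, 0.94, 0.026]
contact_force: [0.2, -0.1, -0.1]
width: 0.0851
gripper_force: 0.0
```

drive_tool(plan=[[[0,0,0],-1,0],[[0,0,0],-1,0],[[0,0,0],-1,0],[[0,0,0],-1,0],[[0,0,0],-1,0]])

```text
time: 6.5
ee_pos: [0.4367, 0.1235, 0.3373]
ee_rot: [0.016, -0.66, 0.751, 0.022]
contact_force: [-0.6, 0.2, -0.2]
width: 0.0852
gripper_force: 0.0
```

drive_tool(plan=[[[0,0,0],-1,0],[[0,0,0],-1,0],[[0,0,0],-1,0],[[0,0,0],-1,0],[[0,0,0],-1,0]])

```text
time: 7.12
ee_pos: [0.4367, 0.1235, 0.3373]
ee_rot: [-0.023, 0.889, -0.457, -0.015]
contact_force: [-0.1, -0.2, -0.2]
width: 0.0856
gripper_force: 0.0
```

drive_tool(plan=[[[0,0,0],-1,0],[[0,0,0],-1,0],[[0,0,0],-1,0],[[0,0,0],-1,0],[[0,0,0],-1,0]])

```text
time: 7.75
ee_pos: [0.4367, 0.1236, 0.3373]
ee_rot: [-0.026, 0.995, -0.099, -0.005]
contact_force: [0.6, -0.3, 0.2]
width: 0.0854
gripper_force: 0.0
```

drive_tool(plan=[[[0,0,0],-1,0]])

```text
time: 7.88
ee_pos: [0.4367, 0.1235, 0.3373]
ee_rot: [-0.027, 0.999, -0.025, -0.003]
contact_force: [0.2, -0.8, -0.7]
width: 0.0851
gripper_force: 0.0
```

```bash
python3 - <<'E'
from h import *
go(.437,.05,0,.337);print(monitor.observe()['joint_pos'].round(3))
E
```

```text
pos [0.4367 0.1235 0.3373] yaw -0.049 zax [-0.005  0.054 -0.999] turn -0.33
shift now [ 0.013  0.244 -0.012] after turn [ 0.001  0.245 -0.012]
[ 0.078  0.092 -0.256  1.224  0.054 -3.014]
```

drive_tool(plan=[[[0,0.2,0],0,0],[[0,0.05,0],0,0],[[0,0,0],0,0]])

```text
time: 8.25
ee_pos: [0.4333, 0.0589, 0.3334]
ee_rot: [-0.023, 0.999, -0.033, -0.003]
contact_force: [-0.3, 0.5, -0.2]
width: 0.085
gripper_force: 0.0
```

```bash
python3 - <<'E'
from h import *
go(.437,.05,0,.337);print(monitor.observe()['joint_pos'].round(3))
E
```

```text
pos [0.4333 0.0589 0.3334] yaw -0.066 zax [-0.005  0.046 -0.999] turn -0.44
shift now [ 0.014  0.028 -0.014] after turn [ 0.012  0.029 -0.014]
[-0.065  0.067 -0.293  1.219  0.046 -3.141]
```

Works: the tilt is shrinking. I continue.

drive_tool(plan=[[[0,0.1,0],0,0],[[0,0,0],0,0]])

```text
time: 8.5
ee_pos: [0.4328, 0.047, 0.3319]
ee_rot: [-0.016, 0.999, -0.042, -0.003]
contact_force: [-0.1, 0.5, -0.6]
width: 0.0855
gripper_force: 0.0
```

```bash
python3 - <<'E'
from h import *
go(.437,.05,0,.337);print(monitor.observe()['joint_pos'].round(3))
E
```

```text
pos [0.4328 0.047  0.3319] yaw -0.084 zax [-0.006  0.032 -0.999] turn -0.56
shift now [ 0.013 -0.012 -0.017] after turn [ 0.014 -0.011 -0.017]
[-0.083  0.066 -0.298  1.215  0.032 -3.141]
```

drive_tool(plan=[[[0,0.1,0],0,0],[[0,0.1,0],0,0],[[0,0,0],0,0]])

```text
time: 8.88
ee_pos: [0.431, 0.0209, 0.3304]
ee_rot: [-0.002, 0.998, -0.063, -0.004]
contact_force: [-1.3, 0.0, 0.1]
width: 0.0851
gripper_force: 0.0
```

```bash
python3 - <<'E'
from h import *
go(.437,.05,0,.337);print(monitor.observe()['joint_pos'].round(3))
E
```

```text
pos [0.431  0.0209 0.3304] yaw -0.127 zax [-0.008  0.005 -1.   ] turn -0.84
shift now [ 0.007 -0.099 -0.022] after turn [ 0.02  -0.097 -0.022]
[-0.126  0.062 -0.305  1.212  0.004 -3.141]
```

drive_tool(plan=[[[0,0,0.02],1,0],[[0,0,0.02],1,0],[[0,0,0.02],1,0],[[0,0,0.02],1,0],[[0,0,0.02],1,0]])

```text
time: 9.5
ee_pos: [0.4308, 0.0218, 0.3003]
ee_rot: [-0.001, 0.905, -0.426, -0.005]
contact_force: [-0.6, -0.2, 0.0]
width: 0.0855
gripper_force: 0.0
```

drive_tool(plan=[[[0,0,0.02],1,0],[[0,0,0.02],1,0],[[0,0,0.02],1,0],[[0,0,0.02],1,0],[[0,0,0.02],1,0]])

```text
time: 10.12
ee_pos: [0.4306, 0.0219, 0.2703]
ee_rot: [-0.001, -0.686, 0.728, 0.005]
contact_force: [-0.5, -0.9, -0.3]
width: 0.0856
gripper_force: 0.0
```

drive_tool(plan=[[[0,0,0.02],1,0],[[0,0,0.02],1,0],[[0,0,0.02],1,0],[[0,0,0.02],1,0],[[0,0,0.02],1,0]])

```text
time: 10.75
ee_pos: [0.4304, 0.0221, 0.2403]
ee_rot: [-0.003, -0.371, 0.928, 0.004]
contact_force: [0.5, -0.1, -0.3]
width: 0.085
gripper_force: 0.0
```

drive_tool(plan=[[[0,0,0.02],1,0],[[0,0,0.02],1,0],[[0,0,0.02],1,0],[[0,0,0.02],1,0],[[0,0,0.02],1,0]])

```text
time: 11.38
ee_pos: [0.4302, 0.0222, 0.2103]
ee_rot: [-0.004, -0.006, 1.0, 0.003]
contact_force: [-0.3, -0.3, -0.2]
width: 0.0855
gripper_force: 0.0
```

drive_tool(plan=[[[0,0,0],0.63,0],[[0,0,0],0,0]])

```text
time: 11.62
ee_pos: [0.4302, 0.0222, 0.2104]
ee_rot: [-0.004, 0.039, 0.999, 0.003]
contact_force: [-0.9, -1.3, 0.3]
width: 0.0855
gripper_force: 0.0
```

```bash
python3 - <<'E'
from h import *
go(.502,.337,-.08,.2);print(monitor.observe()['joint_pos'].round(3))
E
```

```text
pos [0.4302 0.0222 0.2104] yaw 3.064 zax [-0.008  0.006 -1.   ] turn 0.02
shift now [-0.158  1.064  0.039] after turn [-0.155  1.065  0.039]
[-0.123  0.142 -0.531  0.906  0.005 -0.046]
```

drive_tool(plan=[[[-0.026,0.177,0],0,0],[[-0.026,0.177,0],0,0],[[-0.026,0.177,0],0,0],[[-0.026,0.177,0],0,0],[[-0.026,0.177,0],0,0]])

```text
time: 12.25
ee_pos: [0.4901, 0.2857, 0.2115]
ee_rot: [-0.004, 0.038, 0.999, 0.003]
contact_force: [1.0, -0.9, 0.0]
width: 0.085
gripper_force: 0.0
```

drive_tool(plan=[[[-0.026,0.179,0],0,0],[[0,0,0],0,0]])

```text
time: 12.5
ee_pos: [0.5021, 0.3401, 0.211]
ee_rot: [-0.004, 0.036, 0.999, 0.003]
contact_force: [0.0, -0.2, -0.3]
width: 0.0855
gripper_force: 0.0
```

```bash
python3 - <<'E'
from h import *
go(.502,.337,-.08,.066);im,c=save('wrist','w3.png')
E
```

```text
pos [0.5021 0.3401 0.211 ] yaw 3.069 zax [-0.007  0.006 -1.   ] turn 0.05
shift now [-0.004 -0.013  0.483] after turn [-0.004 -0.013  0.483]
```

View pics/w3.png

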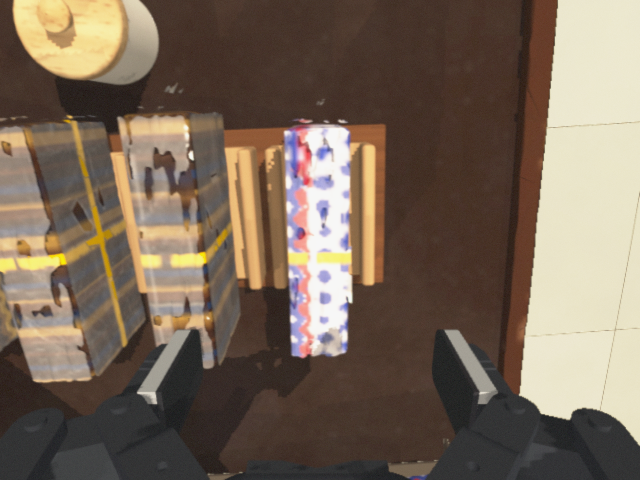

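White pack's top face spans (286–349,128) to (291–347,355), well centred between the fingers. I check by ray casting.

```bash
python3 - <<'E'
from h import *
c=get_calibration('wrist')
def pk(near,far,z):
    Q=cast(c,[near,far],z)[:,:2]; d=Q[1]-Q[0]; print(Q.mean(0),np.hypot(*d),np.arctan2(d[1],d[0]))
pk([317,128],[319,355],.099); pk([161,117],[178,365],.104); pk([9,130],[62,380],.106)
E
```

```text
[0.50045397 0.33890217] 0.14924562086613036 -0.06675550341994234
[0.49266145 0.24795385] 0.16035890185269844 -0.12386746758830078
[0.49490111 0.16373617] 0.16539198023106114 -0.0908990321708028
```

drive_tool(plan=[[[0,-0.005,0.16],0,0],[[0,0,0.16],0,0],[[0,0,0.1],0,0],[[0,0,0.063],0,0],[[0,0,0],0,0]])

```text
time: 13.18
ee_pos: [0.4999, 0.3343, 0.0663]
ee_rot: [-0.005, 0.039, 0.999, 0.002]
contact_force: [-0.3, 0.7, -0.4]
width: 0.0854
gripper_force: 0.0
```

drive_tool(plan=[[[0,0,0],0,1],[[0,0,0],0,1],[[0,0,0],0,1],[[0,0,0],0,1],[[0,0,0],0,1]], squeeze=50)

```text
time: 13.8
ee_pos: [0.5011, 0.3368, 0.0675]
ee_rot: [-0.003, 0.039, 0.999, 0.003]
contact_force: [-0.0, 3.1, 5.8]
width: 0.0395
gripper_force: 51.1
```

drive_tool(plan=[[[0,0,-0.1],0,1],[[0,0,-0.2],0,1],[[0,0,-0.17],0,1],[[0,0,0],0,1]])

```text
time: 14.3
ee_pos: [0.5037, 0.3358, 0.2116]
ee_rot: [-0.001, 0.039, 0.999, 0.004]
contact_force: [0.7, -0.1, -2.7]
width: 0.0394
gripper_force: 53.0
```

```bash
python3 - <<'E'
from h import *
go(.5668,-.3758,-.0755,.2)
E
```

```text
pos [0.5037 0.3358 0.2116] yaw 3.063 zax [-0.001  0.007 -1.   ] turn -0.02
shift now [-0.395 -2.348  0.021] after turn [-0.389 -2.35   0.021]
```

drive_tool(plan=[[[-0.02,-0.12,0],0,1],[[-0.03,-0.18,0],0,1],[[-0.03,-0.18,0],0,1],[[-0.03,-0.18,0],0,1],[[-0.03,-0.18,0],0,1]])

```text
time: 14.92
ee_pos: [0.5221, 0.0786, 0.204]
ee_rot: [-0.006, 0.039, 0.999, 0.002]
contact_force: [1.1, -0.2, -1.7]
width: 0.0393
gripper_force: 52.7
```

drive_tool(plan=[[[-0.03,-0.18,0],0,1],[[-0.03,-0.18,0],0,1],[[-0.03,-0.18,0],0,1],[[-0.03,-0.18,0],0,1],[[-0.03,-0.18,0],0,1]])

```text
time: 15.55
ee_pos: [0.5458, -0.1934, 0.2021]
ee_rot: [-0.006, 0.039, 0.999, 0.003]
contact_force: [0.4, -0.7, -1.1]
width: 0.0392
gripper_force: 52.7
```

drive_tool(plan=[[[-0.03,-0.18,0],0,1],[[-0.03,-0.18,0],0,1],[[-0.03,-0.18,0],0,1],[[-0.02,-0.08,0],0,1],[[0,0,0],0,1]])

```text
time: 16.18
ee_pos: [0.5641, -0.3814, 0.2001]
ee_rot: [-0.006, 0.041, 0.999, 0.003]
contact_force: [-0.6, 0.3, -1.7]
width: 0.0396
gripper_force: 52.9
```

```bash
python3 - <<'E'
from h import *
go(.5668,-.3758,-.0755,.1); save('wrist','w4.png')
E
```

```text
pos [ 0.5641 -0.3814  0.2001] yaw 3.06 zax [-0.012  0.007 -1.   ] turn -0.04
shift now [-0.012  0.017  0.334] after turn [-0.012  0.017  0.334]
```

View pics/w4.png

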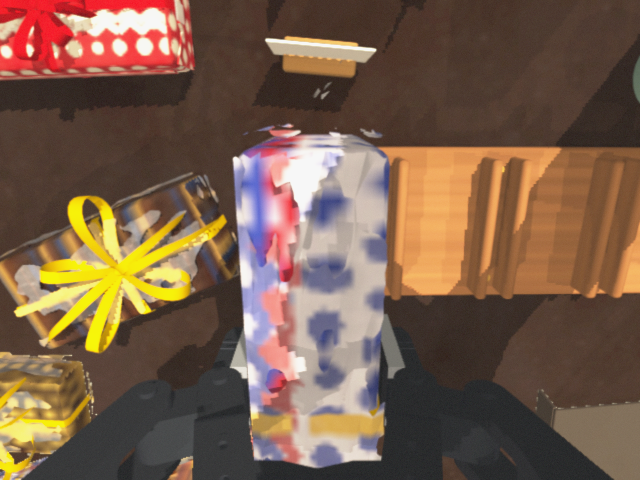

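The card is at (320,55), in front of the slot under the held pack. The rack's front edge is at v≈147, its back edge at v≈296, and the middle fin pair at u≈501. I check the rack centre with these.

```bash
python3 - <<'E'
from h import *
c=get_calibration('wrist')
# mid fin pair: fin ends near robot / far
print(cast(c,[[494,159],[482,297],[521,159],[508,297]],.036)[:,:2].round(4))
f=cast(c,[[420,147],[600,147]],.012)[:,:2];b=cast(c,[[420,297],[540,296]],.012)[:,:2]
print(f.round(4),b.round(4))
u=np.array([np.cos(-.0755),np.sin(-.0755)]);C=np.array([.577,-.2412])
print((f-C)@u,(b-C)@u)
E
```

```text
[[ 0.5209 -0.2482]
 [ 0.6291 -0.2521]
 [ 0.5224 -0.2285]
 [ 0.631  -0.2311]]
[[ 0.5105 -0.2954]
 [ 0.5211 -0.1547]] [[ 0.6364 -0.2959]
 [ 0.6447 -0.1912]]
[-0.06217434 -0.06228023] [0.06331761 0.06371272]
```

drive_tool(plan=[[[-0.012,0.017,0.1],0,1],[[0,0,0.13],0,1],[[0,0,0.1],0,1],[[0,0,0],0,1]])

```text
time: 16.73
ee_pos: [0.5666, -0.3712, 0.1007]
ee_rot: [-0.007, 0.038, 0.999, 0.005]
contact_force: [-0.7, 0.6, -1.5]
width: 0.0393
gripper_force: 52.8
```

```bash
python3 - <<'E'
from h import *
go(.5668,-.3755,-.0755,.0625)
E
```

```text
pos [ 0.5666 -0.3712  0.1007] yaw 3.065 zax [-0.014  0.011 -1.   ] turn -0.01
shift now [-0.004 -0.015  0.127] after turn [-0.004 -0.015  0.127]
```

drive_tool(plan=[[[-0.004,-0.012,0.05],0,1],[[0,0,0.05],0,1],[[0,0,0.027],0,1],[[0,0,0],0,1],[[0,0,0],0,1]])

```text
time: 17.35
ee_pos: [0.5699, -0.3783, 0.0667]
ee_rot: [-0.004, 0.039, 0.999, 0.002]
contact_force: [0.6, 0.2, -1.3]
width: 0.0393
gripper_force: 52.8
```

drive_tool(plan=[[[0.01,0.008,0.014],0,1],[[0,0,0],0,1],[[0,0,0],0,1]])

```text
time: 17.73
ee_pos: [0.5668, -0.3754, 0.0622]
ee_rot: [-0.004, 0.039, 0.999, 0.002]
contact_force: [0.1, -0.3, -1.8]
width: 0.0392
gripper_force: 52.8
```

drive_tool(plan=[[[0,0,0.006],0,1],[[0,0,0],0,1]])

```text
time: 17.98
ee_pos: [0.5671, -0.3756, 0.0615]
ee_rot: [-0.004, 0.039, 0.999, 0.002]
contact_force: [-2.2, 2.0, 4.9]
width: 0.0389
gripper_force: 53.4
```

Contact. I release, rise and go to grey.

drive_tool(plan=[[[0,0,0],0,0.5],[[0,0,0],0,0.3],[[0,0,0],0,0.1],[[0,0,0],0,0.1],[[0,0,-0.1],0,0]])

```text
time: 18.6
ee_pos: [0.5653, -0.3741, 0.0877]
ee_rot: [-0.006, 0.039, 0.999, 0.004]
contact_force: [-0.1, -0.0, -0.6]
width: 0.0852
gripper_force: 0.0
```

drive_tool(plan=[[[0,0,-0.2],0,0],[[0,0,-0.2],0,0],[[0,0,0],0,0]])

```text
time: 18.98
ee_pos: [0.5707, -0.3785, 0.2169]
ee_rot: [0.0, 0.039, 0.999, -0.001]
contact_force: [0.4, 0.2, -0.4]
width: 0.0854
gripper_force: 0.0
```

```bash
python3 - <<'E'
from h import *
go(.4945,.249,-.08,.211); save('wrist','w5.png')
E
```

```text
pos [ 0.5707 -0.3785  0.2169] yaw 3.063 zax [ 0.001 -0.002 -1.   ] turn 0.01
shift now [0.417 2.065 0.015] after turn [0.421 2.065 0.015]
```

View pics/w5.png

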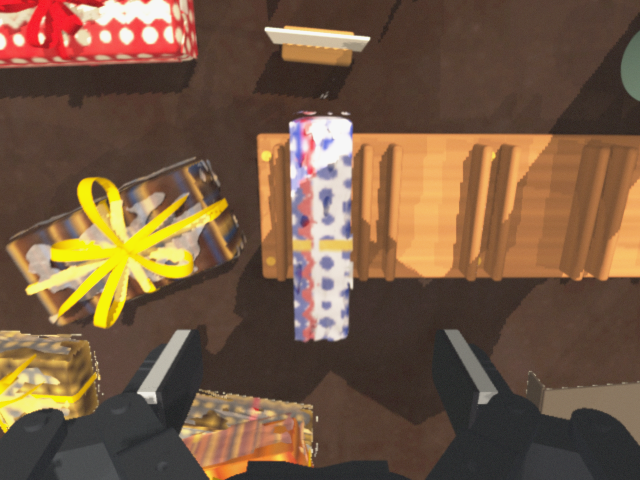

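White now stands upright in the end slot, between the fins at u=280 and 365, and the card is untouched.

drive_tool(plan=[[[0.03,0.14,0],0,0],[[0.04,0.19,0],0,0],[[0.04,0.19,0],0,0],[[0.04,0.19,0],0,0],[[0.04,0.19,0],0,0]])

```text
time: 19.65
ee_pos: [0.5307, -0.1005, 0.2102]
ee_rot: [-0.005, 0.039, 0.999, 0.003]
contact_force: [0.8, 0.1, 0.3]
width: 0.0853
gripper_force: 0.0
```

drive_tool(plan=[[[0.04,0.19,0],0,0],[[0.04,0.19,0],0,0],[[0.04,0.19,0],0,0],[[0.04,0.19,0],0,0],[[0.04,0.19,0],0,0]])

```text
time: 20.27
ee_pos: [0.4932, 0.1878, 0.2122]
ee_rot: [-0.005, 0.039, 0.999, 0.002]
contact_force: [1.1, -0.7, 1.0]
width: 0.0857
gripper_force: 0.0
```

drive_tool(plan=[[[0.027,0.215,0.015],0,0],[[0,0,0],0,0],[[0,0,0],0,0]])

```text
time: 20.65
ee_pos: [0.4907, 0.2481, 0.2084]
ee_rot: [-0.005, 0.039, 0.999, 0.002]
contact_force: [-0.4, 0.3, -0.8]
width: 0.0855
gripper_force: 0.0
```

```bash
cat >> h.py <<'E'
def packs(c,im,zs):
    pass
E
python3 - <<'E'
from h import *
go(.4945,.249,-.08,.066); save('wrist','w6.png')
E
```

```text
pos [0.4907 0.2481 0.2084] yaw 3.064 zax [-0.011  0.004 -1.   ] turn 0.02
shift now [-0.017  0.002  0.474] after turn [-0.017  0.002  0.474]
```

View pics/w6.png

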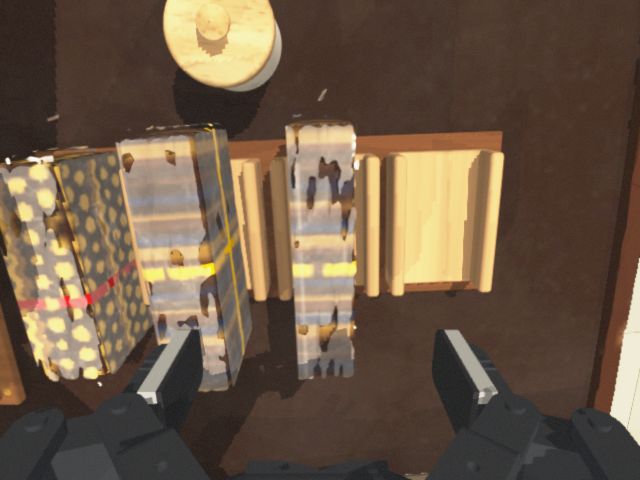

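Grey's top face runs from (321,124) to (326,377), nearly centred.

```bash
python3 - <<'E'
from h import *
c=get_calibration('wrist')
for n,f,z in(([321,124],[326,377],.104),([160,137],[216,389],.106)):
    Q=cast(c,[n,f],z)[:,:2]; d=Q[1]-Q[0]; print(Q.mean(0),np.hypot(*d),np.arctan2(d[1],d[0]))
go(.494,.248,-.08,.066)
E
```

```text
[0.49533034 0.25131142] 0.1641731918335168 -0.05681982931584343
[0.49607769 0.16889247] 0.1667189264531543 0.028645092636702115
pos [0.4912 0.2476 0.2087] yaw 3.063 zax [-0.01   0.004 -1.   ] turn 0.01
shift now [-0.014  0.     0.476] after turn [-0.014  0.     0.476]
```

drive_tool(plan=[[[-0.016,0.008,0.14],-0.1,0],[[0,0,0.16],0,0],[[0,0,0.12],0,0],[[0,0,0.055],0,0],[[0,0,0],0,0]])

```text
time: 21.32
ee_pos: [0.4958, 0.25, 0.0673]
ee_rot: [-0.004, 0.033, 0.999, 0.002]
contact_force: [-0.6, 0.2, -0.2]
width: 0.0855
gripper_force: 0.0
```

drive_tool(plan=[[[0,0,0],0,1],[[0,0,0],0,1],[[0,0,0],0,1],[[0,0,0],0,1],[[0,0,0],0,1]])

```text
time: 21.95
ee_pos: [0.4963, 0.2514, 0.068]
ee_rot: [-0.003, 0.032, 0.999, 0.003]
contact_force: [-0.9, 1.0, 5.2]
width: 0.0394
gripper_force: 50.4
```

drive_tool(plan=[[[0,0,-0.1],0,1],[[0,0,-0.2],0,1],[[0,0,-0.17],0,1],[[0,0,0],0,1],[[0,0,0],0,1]])

```text
time: 22.58
ee_pos: [0.4959, 0.2503, 0.2072]
ee_rot: [-0.005, 0.032, 0.999, 0.002]
contact_force: [0.0, -1.2, -3.0]
width: 0.0395
gripper_force: 51.0
```

```bash
python3 - <<'E'
from h import *
go(.5736,-.2855,-.0755,.2)
E
```

```text
pos [0.4959 0.2503 0.2072] yaw 3.078 zax [-0.01   0.005 -1.   ] turn 0.08
shift now [-0.371 -1.766  0.013] after turn [-0.393 -1.761  0.013]
```

drive_tool(plan=[[[-0.03,-0.13,0],0.08,1],[[-0.04,-0.18,0],0,1],[[-0.04,-0.18,0],0,1],[[-0.04,-0.18,0],0,1],[[-0.04,-0.18,0],0,1]])

```text
time: 23.2
ee_pos: [0.5334, -0.0094, 0.2042]
ee_rot: [-0.006, 0.038, 0.999, 0.003]
contact_force: [0.4, 0.8, -2.1]
width: 0.0395
gripper_force: 51.0
```

drive_tool(plan=[[[-0.04,-0.18,0],0,1],[[-0.04,-0.18,0],0,1],[[-0.04,-0.18,0],0,1],[[-0.04,-0.18,0],0,1],[[-0.043,-0.19,0],0,1]])

```text
time: 23.82
ee_pos: [0.5739, -0.2855, 0.2018]
ee_rot: [-0.006, 0.038, 0.999, 0.004]
contact_force: [1.2, -0.4, -1.5]
width: 0.0395
gripper_force: 51.0
```

drive_tool(plan=[[[0,0,0],0,1],[[0,0,0.1],0,1],[[0,0,0.15],0,1],[[0,0,0.08],0,1],[[0,0,0],0,1]])

```text
time: 24.45
ee_pos: [0.5714, -0.2815, 0.1016]
ee_rot: [-0.008, 0.037, 0.999, 0.005]
contact_force: [0.1, 0.3, -2.5]
width: 0.0394
gripper_force: 51.3
```

```bash
python3 - <<'E'
from h import *
go(.5736,-.2855,-.0755,.062)
E
```

```text
pos [ 0.5714 -0.2815  0.1016] yaw 3.067 zax [-0.015  0.01  -1.   ] turn 0.01
shift now [-0.011 -0.014  0.132] after turn [-0.011 -0.014  0.132]
```

drive_tool(plan=[[[-0.003,-0.007,0.05],0,1],[[0,0,0.05],0,1],[[0,0,0.03],0,1],[[0,0,0],0,1],[[0,0,0],0,1]])

```text
time: 25.08
ee_pos: [0.5751, -0.2864, 0.0673]
ee_rot: [-0.004, 0.038, 0.999, 0.002]
contact_force: [0.1, 0.0, -2.6]
width: 0.0395
gripper_force: 51.4
```

```bash
python3 - <<'E'
from h import *
go(.5736,-.2855,-.0755,.0618)
E
```

```text
pos [ 0.5751 -0.2864  0.0673] yaw 3.066 zax [-0.007  0.005 -1.   ] turn 0.0
shift now [0.005 0.003 0.018] after turn [0.005 0.003 0.018]
```

drive_tool(plan=[[[0.005,0.003,0.017],0,1],[[0,0,0.006],0,1],[[0,0,0],0,1]])

```text
time: 25.45
ee_pos: [0.5739, -0.2853, 0.0619]
ee_rot: [-0.003, 0.037, 0.999, 0.002]
contact_force: [-2.0, 1.0, 7.5]
width: 0.0396
gripper_force: 51.5
```

drive_tool(plan=[[[0,0,0],0,0.5],[[0,0,0],0,0.3],[[0,0,0],0,0.1],[[0,0,0],0,0],[[0,0,-0.1],0,0]])

```text
time: 26.08
ee_pos: [0.5716, -0.2841, 0.0877]
ee_rot: [-0.006, 0.038, 0.999, 0.004]
contact_force: [0.2, -0.3, -0.1]
width: 0.0857
gripper_force: 0.0
```

drive_tool(plan=[[[0,0,-0.2],0,0],[[0,0,-0.19],0,0],[[0.04,0.12,0],0,0],[[0.04,0.17,0],0,0],[[0.04,0.17,0],0,0]])

```text
time: 26.7
ee_pos: [0.5486, -0.1445, 0.208]
ee_rot: [-0.004, 0.038, 0.999, 0.003]
contact_force: [0.8, -0.4, 0.2]
width: 0.0858
gripper_force: 0.0
```

drive_tool(plan=[[[0.045,0.18,0],0,0],[[0.045,0.18,0],0,0],[[0.045,0.18,0],0,0],[[0.045,0.18,0],0,0],[[0.045,0.18,0],0,0]])

```text
time: 27.32
ee_pos: [0.5015, 0.1304, 0.2099]
ee_rot: [-0.004, 0.038, 0.999, 0.003]
contact_force: [1.0, -0.5, -0.2]
width: 0.0852
gripper_force: 0.0
```

drive_tool(plan=[[[0.027,0.11,0],0,0],[[0,0,0],0,0],[[0,0,0],0,0]])

```text
time: 27.7
ee_pos: [0.4964, 0.1619, 0.2099]
ee_rot: [-0.004, 0.038, 0.999, 0.002]
contact_force: [0.3, -0.3, -0.1]
width: 0.0858
gripper_force: 0.0
```

```bash
python3 - <<'E'
from h import *
go(.4955,.163,-.03,.066); save('wrist','w7.png')
E
```

```text
pos [0.4964 0.1619 0.2099] yaw 3.066 zax [-0.008  0.005 -1.   ] turn -0.3
shift now [-0.001  0.001  0.48 ] after turn [-0.001  0.001  0.48 ]
```

View pics/w7.png

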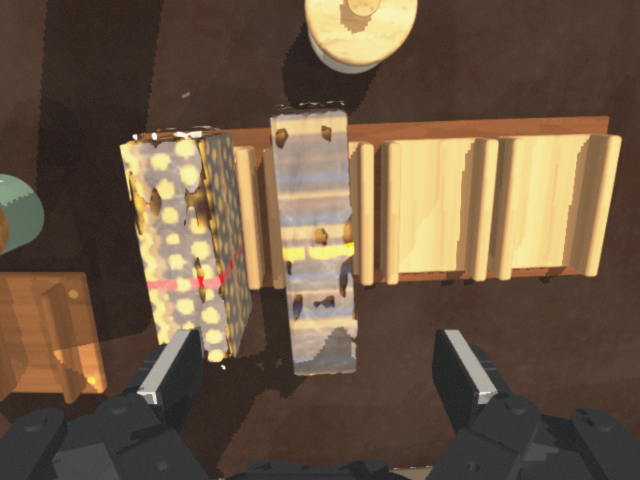

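Slate's top face runs from (309,112) to (325,373), slightly turned. The canister at (360,30) is clear of it.

```bash
python3 - <<'E'
from h import *
c=get_calibration('wrist')
for n,f,z in(([309,112],[325,373],.106),([164,140],[200,355],.103)):
    Q=cast(c,[n,f],z)[:,:2]; d=Q[1]-Q[0]; print(Q.mean(0),np.hypot(*d),np.arctan2(d[1],d[0]))
E
```

```text
[0.49562622 0.16208422] 0.16707752449748514 -0.01937123801082686
[0.49043177 0.07921005] 0.14006191990814668 -0.022468743452074957
```

drive_tool(plan=[[[0,0,0.12],-0.37,0],[[0,0,0.16],0,0],[[0,0,0.14],0,0],[[0,0,0.055],0,0],[[0,0,0],0,0]])

```text
time: 28.38
ee_pos: [0.4947, 0.1615, 0.0663]
ee_rot: [-0.005, 0.011, 1.0, 0.002]
contact_force: [-0.1, 0.2, 0.6]
width: 0.0855
gripper_force: 0.0
```

drive_tool(plan=[[[0,0,0],0,1],[[0,0,0],0,1],[[0,0,0],0,1],[[0,0,0],0,1],[[0,0,0],0,1]])

```text
time: 29.0
ee_pos: [0.4959, 0.1629, 0.0682]
ee_rot: [-0.003, 0.01, 1.0, 0.002]
contact_force: [0.1, -0.6, 5.5]
width: 0.0436
gripper_force: 45.4
```

drive_tool(plan=[[[0,0,-0.1],0,1],[[0,0,-0.2],0,1],[[0,0,-0.17],0,1],[[0,0,0],0.37,1],[[0,0,0],0,1]])

```text
time: 29.62
ee_pos: [0.496, 0.1623, 0.2085]
ee_rot: [-0.004, 0.037, 0.999, 0.003]
contact_force: [-0.2, 0.4, -2.8]
width: 0.0435
gripper_force: 45.9
```

```bash
python3 - <<'E'
from h import *
go(.5804,-.1958,-.0755,.2)
E
```

```text
pos [0.496  0.1623 0.2085] yaw 3.067 zax [-0.008  0.005 -1.   ] turn 0.01
shift now [-0.37  -1.17   0.019] after turn [-0.371 -1.169  0.019]
```

drive_tool(plan=[[[-0.03,-0.11,0],0,1],[[-0.05,-0.16,0],0,1],[[-0.05,-0.16,0],0,1],[[-0.05,-0.16,0],0,1],[[-0.05,-0.16,0],0,1]])

```text
time: 30.25
ee_pos: [0.5474, -0.0685, 0.2053]
ee_rot: [-0.005, 0.037, 0.999, 0.003]
contact_force: [0.4, 0.8, -3.0]
width: 0.0438
gripper_force: 46.0
```

drive_tool(plan=[[[-0.05,-0.16,0],0,1],[[-0.05,-0.16,0],0,1],[[-0.04,-0.1,0],0,1],[[0,0,0],0,1],[[0,0,0],0,1]])

```text
time: 30.88
ee_pos: [0.5796, -0.1953, 0.2044]
ee_rot: [-0.005, 0.037, 0.999, 0.003]
contact_force: [0.8, 1.2, -1.9]
width: 0.0439
gripper_force: 46.2
```

drive_tool(plan=[[[0,0,0.1],0,1],[[0,0,0.15],0,1],[[0,0,0.08],0,1],[[0,0,0],0,1],[[0,0,0],0,1]])

```text
time: 31.5
ee_pos: [0.5804, -0.1951, 0.108]
ee_rot: [-0.003, 0.037, 0.999, 0.002]
contact_force: [0.4, -0.8, -1.0]
width: 0.0436
gripper_force: 46.1
```

```bash
python3 - <<'E'
from h import *
go(.5804,-.1958,-.0755,.062)
E
```

```text
pos [ 0.5804 -0.1951  0.108 ] yaw 3.068 zax [-0.007  0.005 -1.   ] turn 0.01
shift now [-0.001 -0.003  0.153] after turn [-0.001 -0.003  0.153]
```

drive_tool(plan=[[[0,-0.003,0.06],0,1],[[0,0,0.05],0,1],[[0,0,0.03],0,1],[[0,0,0],0,1],[[0,0,0],0,1]])

```text
time: 32.12
ee_pos: [0.5796, -0.1964, 0.0651]
ee_rot: [-0.004, 0.038, 0.999, 0.002]
contact_force: [-0.0, -0.3, -1.4]
width: 0.0439
gripper_force: 46.2
```

```bash
python3 - <<'E'
from h import *
go(.5804,-.1958,-.0755,.0620)
E
```

```text
pos [ 0.5796 -0.1964  0.0651] yaw 3.066 zax [-0.008  0.005 -1.   ] turn 0.0
shift now [-0.003  0.002  0.01 ] after turn [-0.003  0.002  0.01 ]
```

drive_tool(plan=[[[-0.003,0.002,0.01],0,1],[[0,0,0.006],0,1],[[0,0,0],0,1]])

```text
time: 32.5
ee_pos: [0.581, -0.196, 0.0622]
ee_rot: [-0.003, 0.038, 0.999, 0.002]
contact_force: [-3.3, 1.8, 10.4]
width: 0.0435
gripper_force: 47.3
```

drive_tool(plan=[[[0,0,0],0,0.5],[[0,0,0],0,0.3],[[0,0,0],0,0.1],[[0,0,0],0,0],[[0,0,-0.1],0,0]])

```text
time: 33.12
ee_pos: [0.5786, -0.195, 0.0879]
ee_rot: [-0.007, 0.038, 0.999, 0.004]
contact_force: [0.0, 0.2, -0.7]
width: 0.0856
gripper_force: 0.0
```

drive_tool(plan=[[[0,0,-0.2],0,0],[[0,0,-0.19],0,0],[[0.04,0.1,0],0,0],[[0.06,0.15,0],0,0],[[0.06,0.15,0],0,0]])

```text
time: 33.75
ee_pos: [0.5422, -0.0722, 0.2081]
ee_rot: [-0.004, 0.038, 0.999, 0.003]
contact_force: [0.4, -0.5, 0.1]
width: 0.0852
gripper_force: 0.0
```

drive_tool(plan=[[[0.06,0.15,0],0,0],[[0.06,0.15,0],0,0],[[0.056,0.13,0],0,0],[[0.03,0.056,0],-0.35,0],[[0,0,0],0,0]])

```text
time: 34.38
ee_pos: [0.4918, 0.0774, 0.2093]
ee_rot: [-0.004, 0.01, 1.0, 0.002]
contact_force: [-0.4, -0.0, 0.7]
width: 0.0853
gripper_force: 0.0
```

```bash
python3 - <<'E'
from h import *
go(.4915,.0775,-.022,.066); save('wrist','w8.png')
E
```

```text
pos [0.4918 0.0774 0.2093] yaw 3.121 zax [-0.008  0.005 -1.   ] turn 0.01
shift now [-0.003 -0.002  0.478] after turn [-0.003 -0.002  0.478]
```

View pics/w8.png

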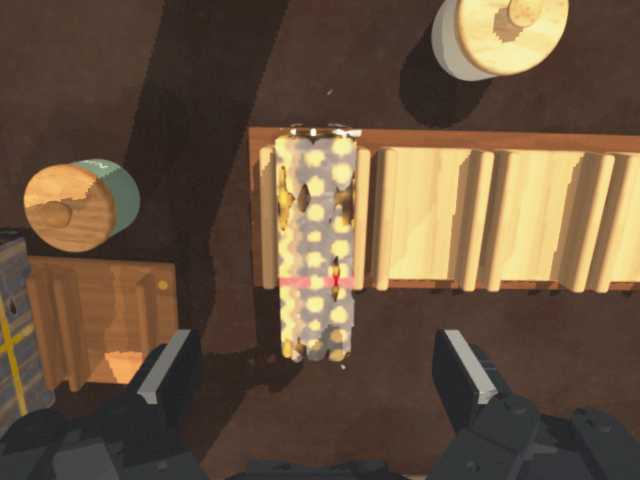

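Spot runs from (316,136) to (317,361) and is centred. The green canister at (80,205) is near the rack's left end but clear.

```bash
python3 - <<'E'
from h import *
c=get_calibration('wrist')
Q=cast(c,[[316,136],[317,361]],.103)[:,:2]; d=Q[1]-Q[0]; print(Q.mean(0),np.hypot(*d),np.arctan2(d[1],d[0]))
print(cast(c,[[75,205]],.07))
E
```

```text
[0.49394879 0.07629131] 0.14618743971016793 -0.02001538615173272
[[ 0.46290115 -0.08637983  0.07      ]]
```

drive_tool(plan=[[[-0.003,0,0.12],0,0],[[0,0,0.16],0,0],[[0,0,0.14],0,0],[[0,0,0.055],0,0],[[0,0,0],0,0]])

```text
time: 35.05
ee_pos: [0.4912, 0.0761, 0.0653]
ee_rot: [-0.005, 0.013, 1.0, 0.002]
contact_force: [0.1, -0.5, -0.2]
width: 0.0857
gripper_force: 0.0
```

drive_tool(plan=[[[0,0,0],0,1],[[0,0,0],0,1],[[0,0,0],0,1],[[0,0,0],0,1],[[0,0,0],0,1]])

```text
time: 35.67
ee_pos: [0.4929, 0.0774, 0.0679]
ee_rot: [-0.003, 0.011, 1.0, 0.002]
contact_force: [-0.2, -0.1, 6.5]
width: 0.0478
gripper_force: 52.0
```

drive_tool(plan=[[[0,0,-0.1],0,1],[[0,0,-0.2],0,1],[[0,0,-0.17],0,1],[[0,0,0],0.35,1],[[0,0,0],0,1]])

```text
time: 36.3
ee_pos: [0.4926, 0.0769, 0.2081]
ee_rot: [-0.004, 0.037, 0.999, 0.003]
contact_force: [-0.6, -0.4, -2.0]
width: 0.0474
gripper_force: 52.6
```

```bash
python3 - <<'E'
from h import *
go(.5872,-.1061,-.0755,.2)
E
```

```text
pos [0.4926 0.0769 0.2081] yaw 3.067 zax [-0.007  0.005 -1.   ] turn 0.01
shift now [-0.36  -0.585  0.021] after turn [-0.361 -0.585  0.021]
```

drive_tool(plan=[[[-0.05,-0.08,0],0,1],[[-0.08,-0.13,0],0,1],[[-0.08,-0.13,0],0,1],[[-0.08,-0.13,0],0,1],[[-0.07,-0.115,0],0,1]])

```text
time: 36.92
ee_pos: [0.587, -0.1075, 0.2044]
ee_rot: [-0.005, 0.037, 0.999, 0.003]
contact_force: [1.6, -0.1, -0.9]
width: 0.0474
gripper_force: 52.6
```

drive_tool(plan=[[[0,0,0],0,1],[[0,0,0.1],0,1],[[0,0,0.15],0,1],[[0,0,0.08],0,1],[[0,0,0],0,1]])

```text
time: 37.55
ee_pos: [0.5836, -0.1041, 0.1041]
ee_rot: [-0.007, 0.037, 0.999, 0.004]
contact_force: [-0.6, -0.5, -1.9]
width: 0.0475
gripper_force: 52.5
```

```bash
python3 - <<'E'
from h import *
go(.5872,-.1061,-.0755,.062)
E
```

```text
pos [ 0.5836 -0.1041  0.1041] yaw 3.068 zax [-0.015  0.008 -1.   ] turn 0.01
shift now [-0.015 -0.007  0.14 ] after turn [-0.015 -0.007  0.14 ]
```

Let it settle before correcting.

drive_tool(plan=[[[0,0,0],0,1],[[0,0,0.05],0,1],[[0,0,0.03],0,1],[[0,0,0],0,1],[[0,0,0],0,1]])

```text
time: 38.17
ee_pos: [0.5865, -0.1057, 0.0831]
ee_rot: [-0.004, 0.038, 0.999, 0.003]
contact_force: [0.4, -0.2, -2.1]
width: 0.0475
gripper_force: 52.5
```

```bash
python3 - <<'E'
from h import *
go(.5872,-.1061,-.0755,.062)
E
```

```text
pos [ 0.5865 -0.1057  0.0831] yaw 3.066 zax [-0.008  0.005 -1.   ] turn 0.0
shift now [-0.003 -0.001  0.07 ] after turn [-0.003 -0.001  0.07 ]
```

drive_tool(plan=[[[-0.002,-0.001,0.03],0,1],[[0,0,0.03],0,1],[[0,0,0.008],0,1],[[0,0,0],0,1],[[0,0,0],0,1]])

```text
time: 38.8
ee_pos: [0.5869, -0.1059, 0.0626]
ee_rot: [-0.004, 0.038, 0.999, 0.003]
contact_force: [0.3, -0.3, -2.9]
width: 0.0474
gripper_force: 52.5
```

drive_tool(plan=[[[0,0,0.008],0,1],[[0,0,0],0,1]])

```text
time: 39.05
ee_pos: [0.587, -0.1059, 0.0619]
ee_rot: [-0.004, 0.038, 0.999, 0.002]
contact_force: [-4.4, 1.2, 10.9]
width: 0.0473
gripper_force: 53.8
```

drive_tool(plan=[[[0,0,0],0,0.5],[[0,0,0],0,0.3],[[0,0,0],0,0.1],[[0,0,0],0,0],[[0,0,-0.1],0,0]])

```text
time: 39.67
ee_pos: [0.585, -0.1055, 0.0881]
ee_rot: [-0.007, 0.038, 0.999, 0.003]
contact_force: [0.9, 0.4, 0.9]
width: 0.0851
gripper_force: 0.0
```

drive_tool(plan=[[[0,0,-0.2],0,0],[[0,0,-0.2],0,0],[[0,0.15,0],0,0],[[0,0.2,0],0,0],[[0,0.2,0],0,0]])

```text
time: 40.3
ee_pos: [0.6006, 0.0591, 0.2112]
ee_rot: [-0.004, 0.038, 0.999, 0.003]
contact_force: [0.9, 0.6, 0.5]
width: 0.0857
gripper_force: 0.0
```

drive_tool(plan=[[[0,0.2,0],0,0],[[0,0.2,0],0,0],[[0,0.1,0],0,0],[[0,0,0],0,0],[[0,0,0],0,0]])

```text
time: 40.92
ee_pos: [0.6115, 0.2068, 0.2114]
ee_rot: [-0.004, 0.038, 0.999, 0.002]
contact_force: [-0.1, -0.0, -0.2]
width: 0.0854
gripper_force: 0.0
```

```bash
python3 - <<'E'
from h import *
im,c=save('top','t9.png'); s,_=save('side','s9.png')
a=cv2.resize(im[120:270,310:510,::-1],(800,600),interpolation=cv2.INTER_CUBIC); cv2.imwrite('pics/c9.png',a)
E
```

```text
(no output)
```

View pics/c9.png

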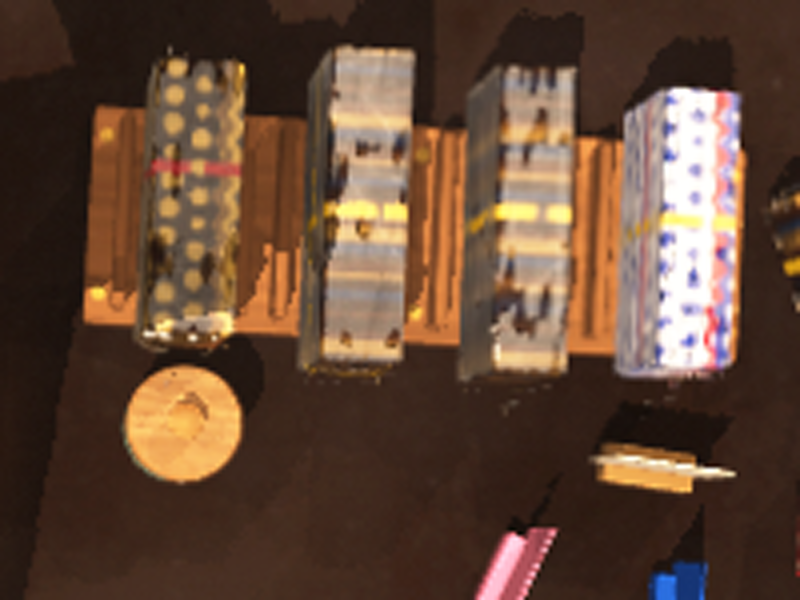

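View pics/s9.png

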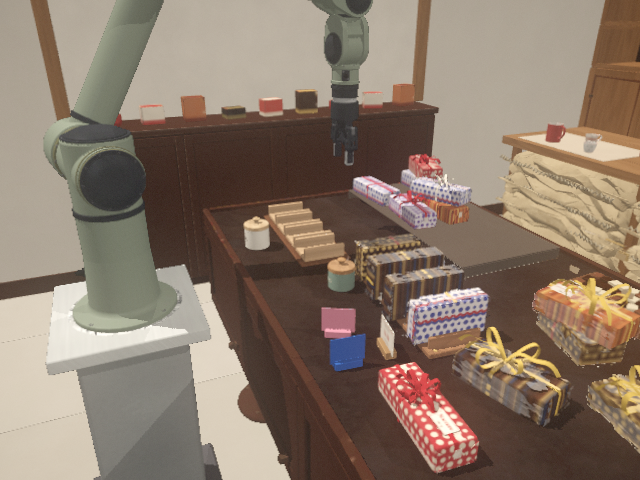

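All four stand upright in order (spot, slate, grey, white from left to right in the crop), and the card and canister haven't moved. One numeric check, then I hand in.

```bash
python3 - <<'E'
from h import *
c=get_calibration('top'); u=np.array([np.cos(-.0755),np.sin(-.0755)]);v=np.array([-u[1],u[0]]);C=np.array([.577,-.2409])
for k,P,h in(('spot',[[198,60],[186,338]],.085),('slate',[[371,48],[364,361]],.088),('grey',[[540,68],[532,373]],.086),('white',[[700,90],[698,371]],.081)):
    q=cast(c,np.array(P)/4+[310,120],.012+h)[:,:2].mean(0)-C; print(k,(q@u).round(4),(q@v).round(4))
E
```

```text
spot -0.0011 0.1368
slate 0.0011 0.0442
grey -0.0015 -0.0462
white -0.0006 -0.1357
```

```bash
python3 -c "
from h import *
print(ticket.sign_off())"
```

```text
the job is handed in; nothing more can be done
None
```

All four packs stand upright in the rack, one to a slot and within about 2 mm of their slot centres; from the price-card end they run white, grey, slate, spot, and the price card was not moved. The job is handed in at about 41 s on the robot's clock.

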